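# Load and pin a hinged tacking jig, then hold its jaws shut

### The arm

A 7-joint arm with a two-finger parallel gripper is mounted at the origin on a cart in front of the work surface, level with it; the furniture and walls round the work are solid. World frame = base frame: x ahead of the robot, y to its left, z up, the work surface at z = 0. Lengths are in mm, angles in degrees, forces in N, time in s.
With the tool pointing down it reaches from about 425 to 875 mm from the base axis. Payload 4.7 kg.
Tool frame: the origin (TCP) lies between the finger pads; the fingertips stand bot.tcp_to_tips ahead of it and the grasp point (between the pads) lies 5 mm behind it (bot.tcp_to_tips is the distance from the TCP to the fingertips, in mm); z points along the fingers, y is the line along which they close (so a half turn about z gives the same grasp; the last joint's range is limited). The gripper opens to 87 mm and grips with 3 to 60 N. Pads are 19 mm wide; open, the fingers measure 117 mm over their backs; the gripper's body (75 mm by 190 mm) begins 51 mm behind the grasp point.
Start: joints at [72.943, 18.392, -4.016, 83.108, 1.295, 78.541, -3.26], TCP at [199.382, -618.685, 236.587] pointing down, gripper open.
Joint ranges: [-163.93, 163.93], [-17.29, 119.83], [-79.2, 71.16], [3.27, 140.29], [-89.18, 269.18], [5.43, 117.66], [-154.24, 154.24]. Speed limits (degrees/s): [147.25, 147.25, 180, 180, 180, 180, 180].

### API

Orientations are given as a 3x3 rotation matrix whose columns are the frame's x, y, z axes.
In Python, from workcell import bot gives the robot as it stands.
- The arm moves only by the tool drive_tool, never from a script. Its argument "plan" is one flat list of numbers, 5 for each row, row after row: the opening, from 0 (shut) to 1 (fully open), then the shift along the tool's x, y, z in mm, then the turn about the tool's z in degrees. In form: [jaw, dx, dy, dz, yaw, jaw, dx, dy, dz, yaw, ...]. A call has 1 to 5 rows; each row is the pose to reach, as a shift and turn from the pose commanded when the call began, along the tool's axes at that moment; what a row does not reach only later rows make up. A row lasts 1/8 s, in which the tool goes at most 62.5 mm and 10.7 degrees, less where a joint would pass 70% of its speed; a pose out of reach is approached as far as the arm can. A call with a gripper value outside its range is refused whole. The fingers move at their own pace and stop on an object; the grip force is fixed at half the most. Time passes only in rows, so rows that repeat a pose let the fingers close. It gives the time, the measured TCP pose, the force, the opening and the grip force at its end, in the units of the state.
- bot.observe(): the state, without advancing time (a new reading comes with each control period).
- bot.camera(name): name is "side" or "top" or "wrist"; returns the picture (400x640x3 uint8, red, green, blue); there is no depth.
- bot.camera_info(name): a dict with "vfov" (degrees; the focal length in pixels is half the picture's height over the tangent of half this angle, whatever the lens; pixels are square), "cx", "cy" (the principal point, pixels), "rvec" (rotation vector, rad) and "tvec" (3), from world to camera coordinates, as OpenCV has them. Camera axes: x right, y down, z forward; pixel columns grow to the right and rows downward; lengths in mm; the calibration is good to about 2 mm. The wrist camera is an equidistant fisheye: a pixel r from the principal point sees the ray r / f radians off the axis. A picture is of the moment at which its call begins: read the wrist's pose just before it. camera_info takes no time and is no camera call; for the wrist camera it gives the pose at the moment of the call.
- bot.job_done(): hands the job in; it is judged then, once.
The state is a dict: "clock": time; "qpos": joint angles; "joint_velocities": joint speeds; "joint_efforts": joint torques, N m; "tool_pos": TCP position; "ee_rot": TCP orientation; "contact_force": force on the tool from outside, world axes, zero at the start; "torque": the same for the moment, N m; "finger_gap": finger opening in mm; "finger_force": force on a finger pad.
Only numpy, scipy, OpenCV 4.12 (cv2) and the standard library are available. Lean on these libraries where they do the work, as an engineer would, in place of code of your own. Each camera call takes 0.05 s, during which the arm holds its last target. There are 200 camera calls.

### The job

Load the tacking jig: take the dark grey ear plate from the wooden block and stand its wide edge on the flat bar in the open jig, centred and leaning back against the two sloping rests, then let go of it, swing the yellow jaw shut on it, and push the red-headed lock pin from the block fully home down through the aligned holes. The pin leaves the jaw some play, so let go of the pin, pinch the blue and the yellow upright ear together between the fingers, and finish still holding them squeezed, with the yellow jaw's pad pressing the plate firmly and flat on the rests, ready for the welder to tack it. Leave the rusty plate, the cup of screws and the tin of contact tips where they are.

Things in the scene. Friction and masses are not known exactly. Their poses are not given: they have to be found in the camera images.
- jig: Blue steel tacking jig, fixed to the bench (base plate 105 x 245 x 12 mm). Origin: on the bench top, under the plate's seat; z up; +x from the hinged jaw to the sloping rests, +y from the pin holes to the hinge. Sizes below are in mm in this frame. A dark flat bar lies fixed in it: top at z 18, x -28 to 6, y -48 to 48. Pin lugs 32 square at x -21, y -65, a column behind them (x -5 to 19), all up to z 56.
- jig_foot (a point): Fixed point at jig (0, 0, 18), jig axes: where the rests' faces meet the bar's top. The plate's lower rear edge stands here. The rests are two 8 mm wide ribs at y -21 and +21, 34 mm free between them for a finger; their faces slope back to +x, 25 degrees (0.436 rad) from upright, up to z 42. Behind them from x 14 are gussets up to z 30 and a block up to z 24.
- jig_seat (a point): Fixed point, jig axes: where plate_mid lies when the plate is well seated: 25 mm up the slope from jig_foot and 4 mm out from the rests' faces.
- jig_hole (a point): Fixed point, jig axes: centre of the 15 mm lock hole's mouth on top of the upper lug, z 56. The hole goes on through the lower lug. When the jaw is shut on the plate (gate 0) the 15 mm hole in its tongue, between the lugs, lines up. Pin home: collar on the lug, pin origin 42 mm straight below this point.
- gate (a joint): Angle of the yellow hinged jaw about its upright hinge at jig (-21, 75), rad. 0: shut, along jig y, pad just touching a seated plate; -0.02: end stop; positive: open, the free end swung out to jig -x. Stays where it is left; 1 N at its ear moves it. Beam 14 mm thick, z 28 to 48; ear 190 mm from the hinge.
- jaw_ear: Yellow upright ear at the free end of the hinged jaw, 12 mm thick (own x) x 20 mm wide (own y, towards the hinge) x 61 mm tall. Origin: centre of its underside, 31 mm above the bench; top 92 mm above the bench. Own +x is the way it moves when closing.
- fixed_ear: Blue upright ear on the fixed half, 12 mm thick (x) x 20 mm wide (y), axes as the jig's. Origin: centre of its underside, at jig (12, -115, 12) mm; its top is 92 mm above the bench. With the jaw shut the two ears stand face to face with a 21 mm gap, 45 mm over their outer faces.
- jaw_pad: Black rubber pad on the inner side of the hinged jaw, 30 mm wide, 20 mm tall, sloping like the rests; it presses on the lower half of the seated plate. Origin: its centre.
- ear_plate: Dark grey steel ear plate, 50 tall, 8 mm thick, 0.14 kg; foot 43 mm wide with rounded corners, 55 wide up to 22 mm, tapering to 25 at the top, where it has a hole. It stands in a slot of the wooden block. Own +x: from foot (x -25 mm) to top (+25), up when standing; y along the foot; z through the thickness, faces at z 0 and 8 mm. Origin: centre of face z 0.
- plate_mid (a point): Middle of the ear plate (halfway up, half thickness), plate axes.
- rusty_plate: The same plate in rust brown, standing in the other slot; must stay there. Frame as ear_plate.
- block: Wooden loading block 124 x 112 mm, fixed. Origin: on the bench, midway between the two slots. The slots run along its y at x -36 and +36 mm, 12 mm wide, 14 mm deep, floor 8 mm above the bench, so a plate in one tops out at 58 mm. The pin stands in a 44 x 38 mm post, 44 mm high, at x 0, y +57 mm (15 mm hole). Which plate is in which slot changes.
- pin: Lock pin, 76 mm long, standing in the wooden block, about 0.07 kg. Origin: tip; z up along the pin. Steel shank 12 mm diameter, 42 mm long with a 10 mm bullet nose; steel collar 24 mm diameter from 42 to 47 mm; red round knob 20 mm diameter from 47 to 76 mm. In the block it hangs by its collar, the tip 2 mm above the bench, the knob from 49 to 78 mm.
- screw_cup: Red plastic cup with screws, 73 mm wide, 75 mm tall, loose bystander behind the jig. Origin: centre of underside.
- tip_tin: Light grey round tin of contact tips, 62 mm wide, 50 mm tall, loose bystander left of the jig. Origin: centre of underside.
Not all that is in view belongs to the job. What is shaped like the ear_plate but turquoise is not meant. There is more than one size of the pin; the one meant has the size given above.

How it is judged:
By the outcome, as a careful person would: the job done as asked, in the order asked, and still so for the second after the job is handed in, while the arm keeps its last pose, push and grip.
It also fails if it takes over 70 s, if anything falls off the work surface, if the arm or the gripper's body presses on something with over 40 N, if the wrist force passes 120 N, or if a joint passes its speed limit or range.

## Working session

There is one attempt and no reset: what is moved stays moved. The work goes in short steps, Python scripts to look and compute and a tool call to move; the robot and the scene stay as the last step left them, time stands still between calls to the robot, and variables do not carry over. Pictures are saved under pics/ and viewed, at most 10 in all, crops included, and the job is handed in when it is done.

Besides the shell and the picture viewer there is one more tool, called after "Call:" in YAML: its name, and indented under it one key for each argument. drive_tool: Moves the arm, as the interface text tells. Its arguments: {"type":"object","properties":{"plan":{"type":"array","items":{"type":"number"}}},"required":["plan"]}

```bash
mkdir -p pics; ls
cat > h.py <<'E'
import numpy as np, cv2
from workcell import bot
def cam(n):
    i=bot.camera_info(n); R=cv2.Rodrigues(np.array(i['rvec'],float))[0]; t=np.array(i['tvec'],float)
    return i,R,t,200/np.tan(np.radians(i['vfov'])/2)
def ray(n,u,v,c=None):
    i,R,t,f=c or cam(n)
    a=np.array([u-i['cx'],v-i['cy']])
    if n=='wrist':
        r=np.hypot(*a); th=r/f; d=np.array([*(a/max(r,1e-9)*np.sin(th)),np.cos(th)])
    else: d=np.array([a[0]/f,a[1]/f,1])
    return -R.T@t, R.T@d
def onz(n,u,v,z,c=None):
    o,d=ray(n,u,v,c); return o+d*(z-o[2])/d[2]
def proj(n,p,c=None):
    i,R,t,f=c or cam(n); q=R@np.array(p,float)+t
    if n=='wrist':
        r=np.hypot(q[0],q[1]); th=np.arctan2(r,q[2]); return np.array([i['cx'],i['cy']])+f*th*q[:2]/max(r,1e-9)
    return np.array([i['cx'],i['cy']])+f*q[:2]/q[2]
def save(n,name):
    im=bot.camera(n); cv2.imwrite('pics/'+name,im[:,:,::-1]); return im
E
python3 - <<'E'
from h import *
a=save('top','top0.png');b=save('side','side0.png')
s=bot.observe();print(s['clock'],s['tool_pos'],np.round(s['ee_rot'],3),bot.tcp_to_tips,s['finger_gap'])
for n in('top','side'):
    c=cam(n);print(n,-c[1].T@c[2],c[1][2],c[0]['vfov'])
E
```

```text
pics
0.1 [ 199.22730086 -618.23476783  235.5897407 ] [[ 0.952  0.307 -0.001]
 [ 0.307 -0.952  0.002]
 [-0.    -0.002 -1.   ]] 14.0 87.1033724212544
top [ 459.3473874   -77.13083364 1129.66440704] [ 0.11803135 -0.00687469 -0.99298607] 53.3245305289405
side [ 625.04843981 -893.29396352  751.17314216] [-0.04518219  0.75672431 -0.65217091] 52.22492504636023
```

```bash
python3 -c "
import cv2
a=cv2.imread('pics/top0.png');b=cv2.imread('pics/side0.png')
cv2.imwrite('pics/both.png',cv2.resize(cv2.vconcat([a,b]),(800,600)) if 0 else cv2.vconcat([a,b])[:600] if 0 else a)"
```

```text
(no output)
```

View pics/top0.png

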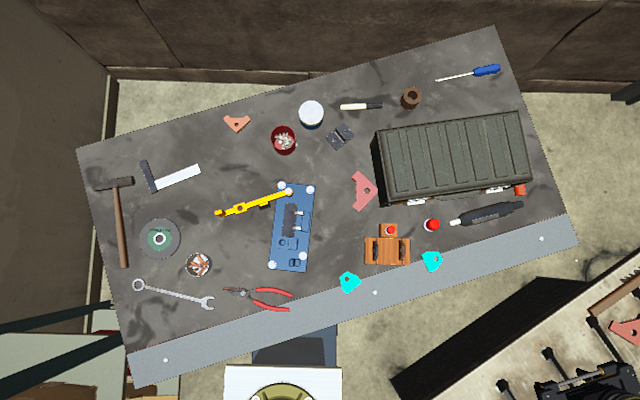

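View pics/side0.png

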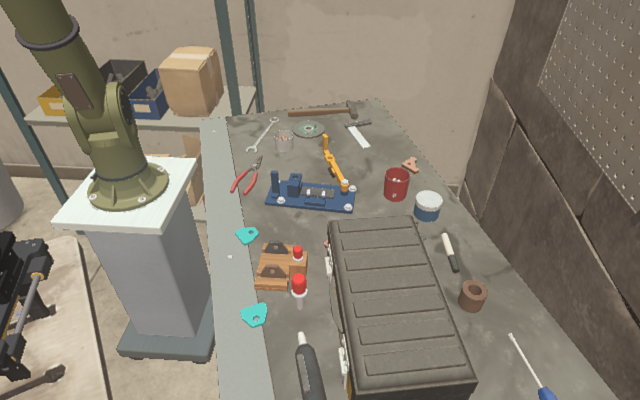

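Run:
```python
import cv2,numpy as np
a=cv2.imread('pics/top0.png');b=cv2.imread('pics/side0.png')
A=cv2.resize(a[215:275,355:445],None,fx=4.4,fy=4.4,interpolation=2)
A=cv2.resize(a[215:275,355:445],(396,264),interpolation=2)
B=cv2.resize(b[235:305,240:320],(400,350),interpolation=2)
C=cv2.resize(a[178:278,210:320],(400,364),interpolation=2)
D=cv2.resize(b[130:215,255:365],(400,309),interpolation=2)
o=np.zeros((600,800,3),np.uint8)
o[:264,:396]=A;o[250+0:600,400:800]=B;o[264:600,:396]=C[:336,:396];o[:250,400:]=D[:250]
cv2.imwrite('pics/crop0.png',o)
```

```text
(no output)
```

View pics/crop0.png

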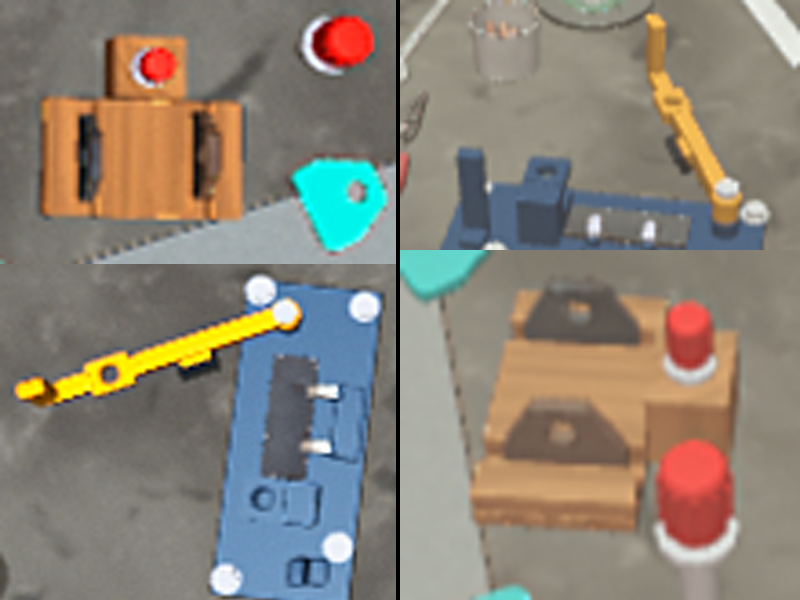

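Run:
```python
from h import *
a=cv2.imread('pics/top0.png')
def C(x,y): return 210+x/3.636, 178+(y-264)/3.64
hole=onz('top',*C(263,498),56);ear=onz('top',*C(309,568),92)
bar=[onz('top',*C(*p),18) for p in((277,355),(318,357),(305,478),(262,475))]
print('hole',hole,'ear',ear);print(np.round(bar,1))
# fit jig pose
J=np.array([[-21,-65],[12,-115],[-28,48],[6,48],[6,-48],[-28,-48]],float)
W=np.array([hole,ear,*bar])[:,:2]
Jc=J-J.mean(0);Wc=W-W.mean(0)
th=np.arctan2((Jc[:,0]*Wc[:,1]-Jc[:,1]*Wc[:,0]).sum(),(Jc*Wc).sum());R=np.array([[np.cos(th),-np.sin(th)],[np.sin(th),np.cos(th)]])
t=W.mean(0)-R@J.mean(0);print('jig',t,np.degrees(th),'res',np.round(W-J@R.T-t,1))
hs=cv2.cvtColor(a,cv2.COLOR_BGR2HSV)
m=cv2.inRange(hs,(8,110,90),(20,255,255));m[:215]=0;m[280:]=0;m[:,:355]=0;m[:,415:]=0
m2=m.copy();m2[:238]=0
r=cv2.minAreaRect(cv2.findNonZero(m2));print(r)
print('block pts',[np.round(onz('top',*p,22),1) for p in cv2.boxPoints(r)])
r2=cv2.inRange(hs,(0,170,120),(6,255,255))+cv2.inRange(hs,(175,170,120),(180,255,255))
n,l,s,c=cv2.connectedComponentsWithStats(r2)
for k in range(1,n):
    if s[k,4]>20: print(s[k],c[k],np.round(onz('top',*c[k],75),1))
e=onz('top',355+90/4.4,215+157/4.4,55);print('earplate',e, 'rusty',onz('top',355+210/4.4,215+155/4.4,55))
y=onz('top',*C(30,390),92);print('jawear',y)
```

```text
hole [486.64024475  11.35676872  56.        ] ear [437.25027413 -26.10876575  92.        ]
[[597.9   7.9  18. ]
 [597.2 -23.8  18. ]
 [503.7 -17.   18. ]
 [505.1  15.9  18. ]]
jig [550.87136355 -15.46127607] -92.5760605106793 res [[-0.2  2.9]
 [ 1.8 -3.8]
 [-2.2 -2.4]
 [-1.3 -0.2]
 [ 1.1  2.3]
 [ 0.9  1.3]]
((386.5, 251.0), (26.0, 45.0), 90.0)
block pts [array([ 505.7, -211.9,   22. ]), array([ 509.2, -337.2,   22. ]), array([ 437.6, -337.2,   22. ]), array([ 434.2, -213. ,   22. ])]
[428 219  12  11 104] [433.50961538 224.00961538] [ 545.8 -390.    75. ]
[387 226   8   8  47] [390.44680851 229.31914894] [ 528.4 -275.4   75. ]
[269 288  23   7  26] [280.61538462 290.23076923] [362.    9.5  75. ]
[254 300  35   9  43] [270.72093023 305.02325581] [323.7  33.6  75. ]
earplate [ 471.21356221 -239.18368      55.        ] rusty [ 474.46779914 -312.55175013   55.        ]
jawear [558.19541869 178.52098735  92.        ]
```

Call:
drive_tool:
  plan: [1,47,-35,0,10,1,94,-69,0,19,1,141,-104,0,19,1,188,-139,0,19,1,234,-173,0,19]

```text
clock: 0.72
tool_pos: [369.8, -380.3, 236.2]
ee_rot: [[1.0, -0.02, -0.0], [-0.02, -1.0, 0.0], [-0.0, -0.0, -1.0]]
contact_force: [0.4, -0.6, -1.0]
finger_gap: 87.3
finger_force: 0.0
```

Run:
```python
from h import *
s=bot.observe();R=s['ee_rot'];p=s['tool_pos'];print(s['clock'],p,np.round(R,3),np.round(s['qpos'],1))
print(R.T@(np.array([450,-239,200])-p))
```

```text
0.725 [ 369.81491594 -380.28138292  236.24374741] [[ 1.   -0.02 -0.  ]
 [-0.02 -1.    0.  ]
 [-0.   -0.   -1.  ]] [ 54.9   4.4 -12.6  99.8   1.   75.9 -49. ]
[  77.41473411 -142.82068112   36.23393548]
```

Call:
drive_tool:
  plan: [0.4,28,-45,12,0,0.4,56,-90,24,0,0.4,83,-132,36,0,0.4,83,-132,36,0]

```text
clock: 1.23
tool_pos: [456.3, -246.8, 199.3]
ee_rot: [[1.0, -0.011, -0.001], [-0.011, -1.0, 0.003], [-0.001, -0.003, -1.0]]
contact_force: [-0.1, -0.2, -0.7]
finger_gap: 54.7
finger_force: 0.0
```

Run:
```python
from h import *
s=bot.observe();print(s['tool_pos'],s['finger_gap'])
c=cam('wrist');print(-c[1].T@c[2],c[0])
import pickle;pickle.dump(c,open('c1.pkl','wb'));save('wrist','w1.png')
```

```text
[ 456.27968195 -246.77656791  199.33055498] 54.667676170483055
[ 535.47756208 -248.24933622  346.62434054] {'vfov': 65.70646984690485, 'cx': 319.5599030562023, 'cy': 202.8393063921346, 'rvec': array([-2.05463155,  2.07817575,  0.30998171]), 'tvec': array([-240.62326666,  415.26675744,  488.02289864])}
```

View pics/w1.png

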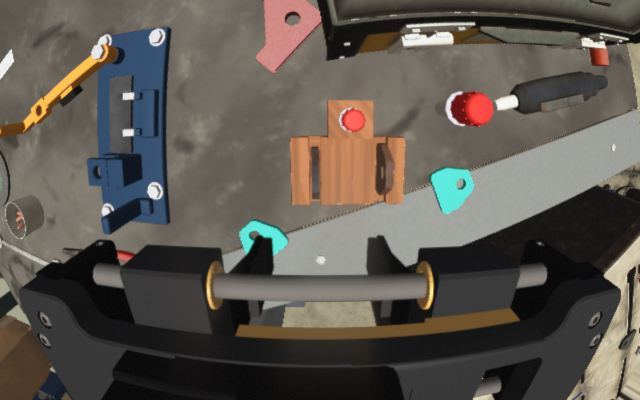

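Run:
```python
from h import *;import pickle
c=pickle.load(open('c1.pkl','rb'));a=cv2.imread('pics/w1.png');hs=cv2.cvtColor(a,cv2.COLOR_BGR2HSV)
A=cv2.resize(a[90:215,280:420],(784,700),interpolation=2)[:600]
B=cv2.resize(a[20:240,80:190],(300,600),interpolation=2);A=cv2.resize(a[90:215,285:410],(500,500),interpolation=2)
o=np.zeros((600,800,3),np.uint8);o[:500,:500]=A;o[:,500:]=B;cv2.imwrite('pics/crop1.png',o)
r2=cv2.inRange(hs,(0,170,120),(6,255,255))+cv2.inRange(hs,(175,170,120),(180,255,255))
r2[:95]=0;r2[140:]=0;r2[:,:330]=0;r2[:,375:]=0
ctr,rad=cv2.minEnclosingCircle(cv2.findNonZero(r2));print('knob',ctr,rad,onz('wrist',*ctr,70,c))
m=cv2.inRange(hs,(5,90,70),(22,255,255));m[:100]=0;m[210:]=0;m[:,:285]=0;m[:,410:]=0
n,l,s,ce=cv2.connectedComponentsWithStats(m);print(s)
d=cv2.inRange(hs,(0,0,0),(180,255,75));
for y in range(140,206,6):
    x=np.flatnonzero(d[y,300:330])+300; x2=np.flatnonzero(d[y,368:402])+368;print(y,x[[0,-1]] if len(x) else 0,x2[[0,-1]] if len(x2) else 0)
```

```text
knob (353.4830627441406, 119.88983154296875) 11.517569541931152 [ 528.56374343 -277.24158533   70.        ]
[[     0      0    640    400 247834]
 [   290    100    116    105   8164]
 [   385    179      1      2      2]]
140 0 0
146 0 [378 380]
152 [314 316] [378 382]
158 [313 317] [377 383]
164 [313 316] [378 384]
170 0 [377 380]
176 0 [377 384]
182 0 [377 384]
188 0 [377 383]
194 0 0
200 0 0
```

View pics/crop1.png

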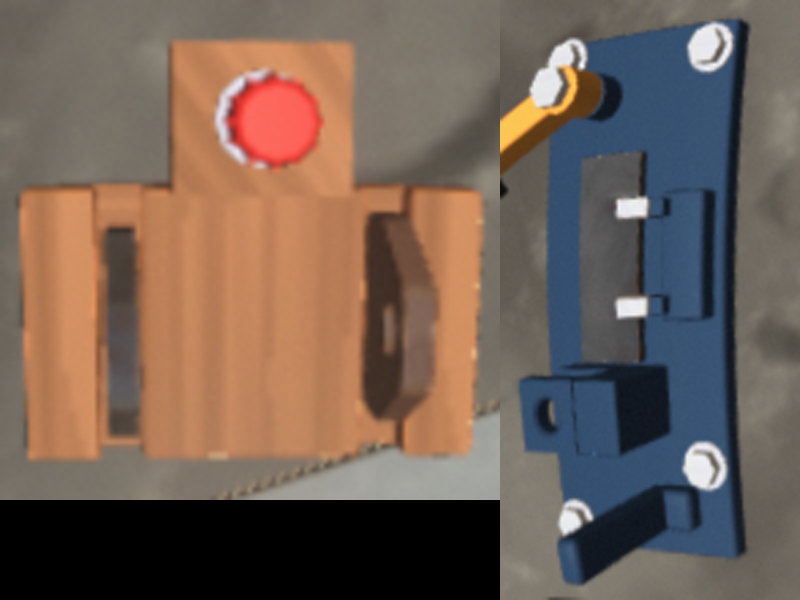

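Run:
```python
from h import *;import pickle
c=pickle.load(open('c1.pkl','rb'))
A=lambda x,y:(285+x/4,90+y/4)
B=lambda x,y:(80+(x-500)/2.727,20+y/2.727)
f=lambda p,z:np.round(onz('wrist',*p,z,c)[:2],1)
print('block',[f(A(*p),22) for p in((22,188),(483,190),(472,458),(28,458))])
print('plate top',f(A(121.5,330),58),'ends',f(A(121,226),30),f(A(121,435),30),'knob',f(A(278,119),78))
bar=[f(B(*p),18) for p in((582,160),(645,153),(641,360),(582,357))]
hole=f(B(548,412),56);ear=f(B(574,560),92)
pl=[f(B(*p),12) for p in((745,20),(745,555))]
print('hole',hole,'ear',ear,'bar',bar,'plate',pl)
print('bolthinge', f(B(550,88),60))
J=np.array([[-21,-65],[12,-115],[-28,48],[6,48],[6,-48],[-28,-48]],float);W=np.array([hole,ear,*bar])
Jc=J-J.mean(0);Wc=W-W.mean(0)
th=np.arctan2((Jc[:,0]*Wc[:,1]-Jc[:,1]*Wc[:,0]).sum(),(Jc*Wc).sum());R=np.array([[np.cos(th),-np.sin(th)],[np.sin(th),np.cos(th)]])
t=W.mean(0)-R@J.mean(0);print('jig',t,np.degrees(th),'res',np.round(W-J@R.T-t,1))
s=bot.observe();print(np.round(s['ee_rot'].T@(np.array([*f(A(121.5,330),58),39])-s['tool_pos']),1))
```

```text
block [array([ 510. , -216.4]), array([ 509.7, -339. ]), array([ 434.7, -339.6]), array([ 436.1, -215.6])]
plate top [ 478.6 -242.6] ends [ 500.3 -242.3] [ 444.7 -241.5] knob [ 528.9 -277.3]
hole [489.1  10.1] ear [436.3 -21.4] bar [array([598.4,   9.2]), array([595.3, -27.6]), array([503.5, -18.4]), array([507.6,  16.9])] plate [array([648.3, -75.4]), array([409.6, -57.3])]
bolthinge [624.2  -5.7]
jig [550.94598064 -16.277021  ] -94.33759146185822 res [[ 1.4  0.5]
 [ 0.9 -1.9]
 [-2.5  1.2]
 [-3.1 -1.7]
 [ 0.9  0.2]
 [ 2.4  1.6]]
[ 23.7  -7.5 160.8]
```

Call:
drive_tool:
  plan: [0.4,16,-5,50,0,0.4,16,-5,100,0,0.4,16,-5,135,0,0.4,16,-5,155,0,0.4,16,-5,160,0]

```text
clock: 1.9
tool_pos: [468.8, -248.4, 39.1]
ee_rot: [[1.0, -0.022, -0.003], [-0.022, -1.0, 0.001], [-0.003, -0.001, -1.0]]
contact_force: [0.8, -0.8, -0.6]
finger_gap: 34.7
finger_force: 0.0
```

Call:
drive_tool:
  plan: [0.15,0,0,0,0,0,0,0,0,0,0,0,0,0,0,0,0,0,0,0,0,0,0,0,0]

```text
clock: 2.52
tool_pos: [471.5, -243.3, 41.0]
ee_rot: [[1.0, -0.017, -0.0], [-0.017, -1.0, 0.004], [-0.0, -0.004, -1.0]]
contact_force: [0.4, 8.0, 3.8]
finger_gap: 7.9
finger_force: 29.9
```

Call:
drive_tool:
  plan: [0,0,0,-50,0,0,0,0,-100,0,0,0,-50,-130,0,0,0,-105,-150,1,0,0,-160,-150,3]

```text
clock: 3.15
tool_pos: [475.1, -85.9, 193.0]
ee_rot: [[0.997, -0.073, 0.005], [-0.073, -0.997, -0.002], [0.005, 0.002, -1.0]]
contact_force: [1.0, 0.7, -1.5]
finger_gap: 7.9
finger_force: 29.9
```

Call:
drive_tool:
  plan: [0,0,-40,0,0,0,0,-60,0,0,0,0,-60,0,0]

```text
clock: 3.52
tool_pos: [478.2, -25.8, 190.9]
ee_rot: [[0.998, -0.068, 0.001], [-0.068, -0.998, -0.001], [0.001, 0.0, -1.0]]
contact_force: [-0.4, -0.3, -0.6]
finger_gap: 7.9
finger_force: 29.9
```

Run:
```python
from h import *
import pickle
s=bot.observe();c=cam('wrist');a=save('wrist','w2.png')[:,:,::-1];pickle.dump((c,s),open('c2.pkl','wb'))
print(s['clock'],s['tool_pos'],s['ee_rot'],s['finger_gap'],-c[1].T@c[2])
for p in((550,-15,18),(487,10,56)):print(proj('wrist',p,c))
cv2.imwrite('pics/crop2.png',cv2.resize(a[:300,180:580],(800,600),interpolation=2))
```

```text
3.525 [478.20308411 -25.79172811 190.88766041] [[ 9.97668428e-01 -6.82446845e-02  6.08780953e-04]
 [-6.82443622e-02 -9.97668492e-01 -5.35322078e-04]
 [ 6.43894462e-04  4.92528069e-04 -9.99999671e-01]] 7.893514641152854 [556.95332682 -31.26180484 338.30745004]
[304.26887754 120.61271243]
[281.22152816 190.80337816]
```

View pics/crop2.png

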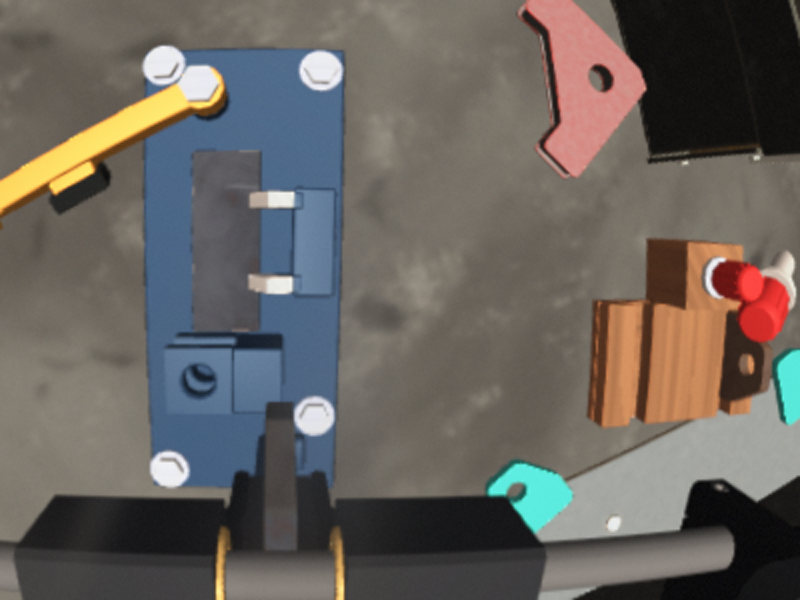

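```bash
cat >> h.py <<'E'
def fit(J,W,w=None):
    J=np.array(J,float);W=np.array(W,float)
    Jc=J-J.mean(0);Wc=W-W.mean(0)
    th=np.arctan2((Jc[:,0]*Wc[:,1]-Jc[:,1]*Wc[:,0]).sum(),(Jc*Wc).sum());R=np.array([[np.cos(th),-np.sin(th)],[np.sin(th),np.cos(th)]])
    t=W.mean(0)-R@J.mean(0);return t,np.degrees(th),np.round(W-J@R.T-t,1),R
E
python3 - <<'E'
from h import *;import pickle
c,s=pickle.load(open('c2.pkl','rb'))
f=lambda p,z:onz('wrist',180+p[0]/2,p[1]/2,z,c)[:2]
L=[((-21,-65),(200,379),56),((-28,48),(192,152),18),((6,48),(261,150),18),((6,-48),(261,331),18),((-28,-48),(192,328),18),((0,21),(248,200),18),((0,-21),(248,284),18)]
t,th,res,R=fit([l[0] for l in L],[f(l[1],l[2]) for l in L])
print(t,th,res.tolist())
print('base in jig',[np.round(R.T@(f(p,12)-t),1) for p in((146,50),(343,50),(335,487),(152,487))])
print('lug top',[np.round(R.T@(f(p,56)-t),1) for p in((164,346),(233,346),(233,413),(166,413),(282,348),(282,411))])
print('hinge',R.T@(f((200,84),55)-t))
h=f((0,0),0)
E
```

```text
[550.37051461 -14.60265882] -94.57194163853283 [[1.1, -0.5], [-1.5, 1.0], [-1.0, -0.3], [0.6, -1.2], [2.3, 1.1], [0.0, -0.0], [-1.6, -0.1]]
base in jig [array([-55.2, 105.1]), array([ 48.2, 103.9]), array([  49.8, -138.4]), array([ -56.7, -140.2])]
lug top [array([-37.4, -48. ]), array([ -4.8, -47.9]), array([ -5.1, -80.5]), array([-37.7, -80.9]), array([ 17.9, -48.7]), array([ 18.3, -79.2])]
hinge [-20.42644575  74.18021382]
```

Call:
drive_tool:
  plan: [0,35,-10,40,0.6,0,71,-21,80,0.6,0,71,-21,115,0.6,0,71,-21,122,0.6,0,71,-21,122,0.6]

```text
clock: 4.2
tool_pos: [550.5, -12.9, 68.8]
ee_rot: [[0.996, -0.084, -0.0], [-0.084, -0.996, -0.001], [-0.0, 0.001, -1.0]]
contact_force: [-0.1, -0.4, 0.3]
finger_gap: 7.8
finger_force: 29.9
```

```bash
cat >> h.py <<'E'
T=np.array([550.4,-14.6]);TH=np.radians(-94.5);RJ=np.array([[np.cos(TH),-np.sin(TH)],[np.sin(TH),np.cos(TH)]])
def st(goal=None):
    s=bot.observe();p=s['tool_pos'];R=s['ee_rot']
    print('t %.2f'%s['clock'],'jig',np.round(RJ.T@(p[:2]-T),1),'z %.1f'%p[2],'yaw %.2f'%(np.degrees(np.arctan2(R[1,1],R[0,1]))+94.5),'F',np.round(s['contact_force'],1),'gap %.1f'%s['finger_gap'],s['finger_force'].round(1) if hasattr(s['finger_force'],'round') else s['finger_force'])
    if goal is not None: print('shift',np.round(R.T@(np.array([*(T+RJ@np.array(goal[:2])),goal[2]])-p),1))
    return s
E
python3 -c "
from h import *
st((-5,-.7,51))"
```

```text
t 4.20 jig [-1.7 -0.1] z 68.8 yaw -0.33 F [-0.1 -0.4  0.3] gap 7.8 29.90689111291431
shift [-0.6 -3.3 17.8]
```

Call:
drive_tool:
  plan: [0,0,0,0,0,0,0,0,0,0,0,0,0,0,0]

```text
clock: 4.58
tool_pos: [551.0, -11.8, 69.5]
ee_rot: [[0.997, -0.083, 0.002], [-0.083, -0.997, -0.001], [0.002, 0.001, -1.0]]
contact_force: [-0.1, 0.2, -0.9]
finger_gap: 7.7
finger_force: 29.9
```

```bash
python3 -c "
from h import *
s=st((-5,-.7,51));c=cam('wrist');a=save('wrist','w3.png')[:,:,::-1]
import pickle;pickle.dump(c,open('c3.pkl','wb'));u=proj('wrist',(550,-15,18),c);print(u)
x,y=int(u[0]),int(u[1]);cv2.imwrite('pics/crop3.png',cv2.resize(a[max(0,y-75):y+75,x-100:x+100],(800,600),interpolation=2));print(max(0,y-75),x-100)"
```

```text
t 4.58 jig [-2.9  0.4] z 69.5 yaw -0.24 F [-0.1  0.2 -0.9] gap 7.7 29.90686177450698
shift [-1.1 -2.1 18.5]
[324.37687196 230.80702583]
155 224
```

View pics/crop3.png

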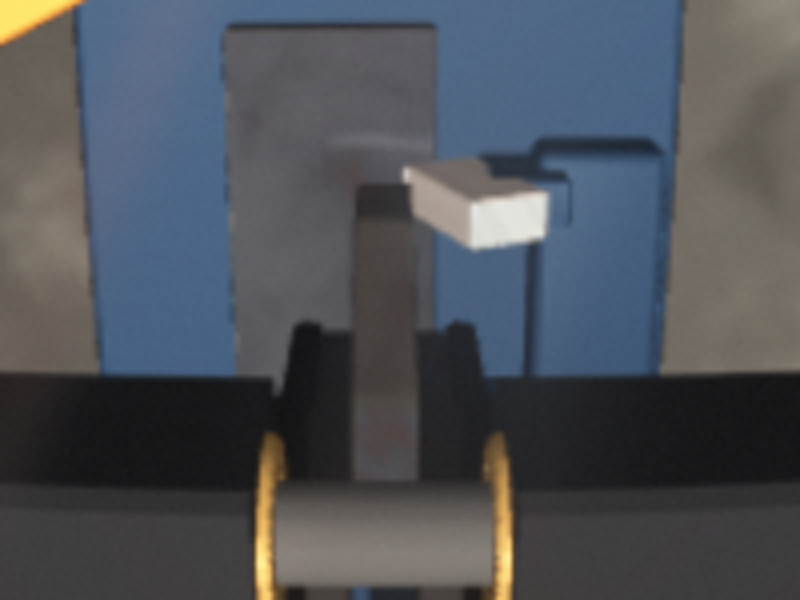

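```bash
python3 -c "
from h import *;import pickle
c=pickle.load(open('c3.pkl','rb'))
g=lambda x,y,z:print(np.round(RJ.T@(onz('wrist',224+x/4,155+y/4,z,c)[:2]-T),1))
g(385,215,58.5);g(384,186,44);g(410,215,58);g(355,215,58)
g(404,170,18);g(437,25,18);g(225,30,18)
"
```

```text
[-2.4 28.6]
[-2.5 28.4]
[ 1.  28.4]
[-6.4 28.4]
[ 0.8 23.5]
[ 6.2 47.9]
[-28.3  47.4]
```

Call:
drive_tool:
  plan: [0,-1,-2,6,0,0,-1,-2,12,0,0,-1,-2,16,0,0,-1,-2,18,0,0,-1,-2,18,0]

```text
clock: 5.25
tool_pos: [549.4, -9.4, 51.0]
ee_rot: [[0.997, -0.083, -0.001], [-0.083, -0.997, -0.0], [-0.001, 0.001, -1.0]]
contact_force: [-2.9, 0.2, 4.1]
finger_gap: 7.8
finger_force: 30.0
```

```bash
python3 -c "
from h import *
st((-5,-.7,51))"
```

```text
t 5.25 jig [-5.1 -1.4] z 51.0 yaw -0.23 F [-2.9  0.2  4.1] gap 7.8 29.96029623784125
shift [0.7 0.1 0. ]
```

Call:
drive_tool:
  plan: [0,0.7,0,0,0,0.4,0.7,0,0,0,0.4,0.7,0,0,0,0.4,0.7,0,0,0,0.4,0.7,0,0,0]

```text
clock: 5.88
tool_pos: [550.5, -9.6, 50.5]
ee_rot: [[0.997, -0.083, 0.0], [-0.083, -0.997, -0.0], [0.0, 0.0, -1.0]]
contact_force: [0.2, -0.0, -1.0]
finger_gap: 33.3
finger_force: 0.0
```

Call:
drive_tool:
  plan: [0.4,0,6,0,0,0.4,0,12,0,0,0.4,0,16,0,0,0.4,0,20,0,0,0.4,0,23,0,0]

```text
clock: 6.5
tool_pos: [548.6, -31.0, 50.5]
ee_rot: [[0.997, -0.082, 0.0], [-0.082, -0.997, 0.002], [0.0, -0.002, -1.0]]
contact_force: [2.1, 6.5, -1.3]
finger_gap: 35.3
finger_force: 2.5
```

```bash
python3 -c "
from h import *
s=st();c=cam('wrist');a=save('wrist','w4.png')[:,:,::-1];b=save('side','s4.png')[:,:,::-1]
import pickle;pickle.dump(c,open('c4.pkl','wb'));u=proj('wrist',(560,-20,45),c);v=proj('side',(550,-15,30));print(u,v)
x,y=map(int,u);A=cv2.resize(a[max(0,y-75):y+75,x-50:x+50],(400,600),interpolation=2)
x,y=map(int,v);B=cv2.resize(b[y-45:y+45,x-30:x+30],(400,600),interpolation=2)
cv2.imwrite('pics/crop4.png',np.hstack([A,B]))"
```

```text
t 6.50 jig [16.5 -0.5] z 50.5 yaw -0.22 F [ 2.1  6.5 -1.3] gap 35.3 2.461088541895151
[297.53926093 243.10914052] [316.37403283 190.65898219]
```

View pics/crop4.png

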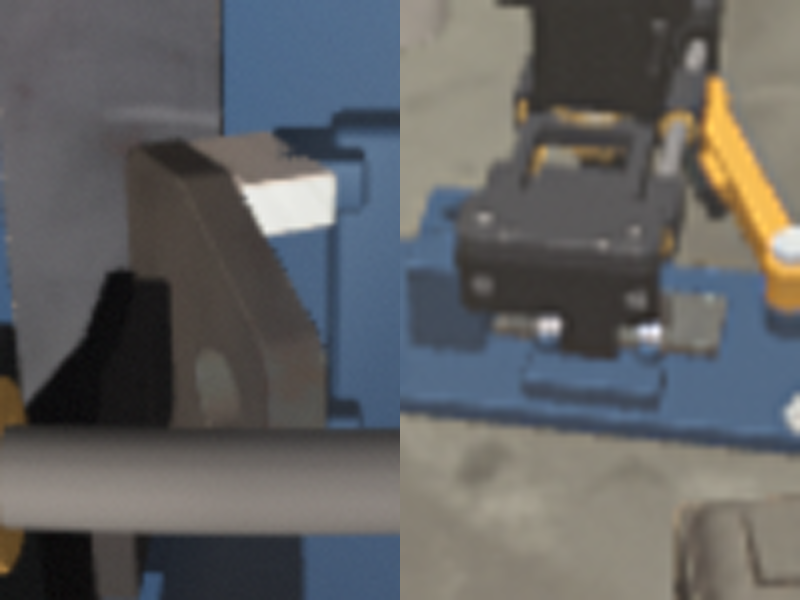

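Call:
drive_tool:
  plan: [0.4,0,-3,0,0,0.4,0,-6,0,0,0.4,0,-6,-40,0,0.4,0,-6,-90,0,0,0,-6,-110,0]

```text
clock: 7.22
tool_pos: [550.6, -26.9, 163.8]
ee_rot: [[0.997, -0.083, 0.005], [-0.083, -0.997, -0.002], [0.005, 0.001, -1.0]]
contact_force: [0.6, -0.2, -0.1]
finger_gap: 30.6
finger_force: 0.0
```

```bash
python3 -c "
from h import *
s=st((-205.7,20.9,160));print(np.round(s['qpos'],1))
c=cam('wrist');a=save('wrist','w5.png')[:,:,::-1]
import pickle;pickle.dump(c,open('c5.pkl','wb'))
u=proj('wrist',(560,-20,45),c);print(u)
hs=cv2.cvtColor(a,cv2.COLOR_BGR2HSV);m=cv2.inRange(hs,(12,120,100),(28,255,255));n,l,q,ce=cv2.connectedComponentsWithStats(m)
print(q[q[:,4]>30]);cv2.imwrite('pics/crop5.png',cv2.resize(a[:300,:400],(800,600),interpolation=2))"
```

```text
t 7.22 jig [12.2  1.1] z 163.8 yaw -0.25 F [ 0.6 -0.2 -0.1] gap 30.6 0.0
shift [  18.8 -218.     3.6]
[  30.5   11.6  -34.   102.     7.1   68.3 -100.3]
[310.90144744 193.02260131]
[[     0      0    640    400 245716]
 [    91    108    202    124   3610]
 [   507    186     54     80   1598]
 [   486    213     23     56    821]
 [    12    236     13     29     35]
 [   247    264     11     48    260]
 [   381    264     12     48    286]
 [   195    313    292     26   3487]
 [    37    388     22     12    110]]
```

View pics/crop5.png

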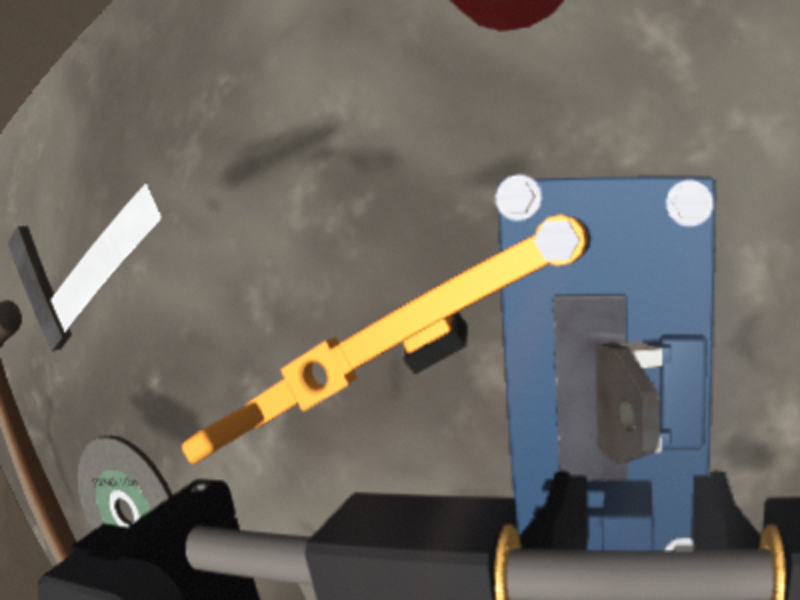

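```bash
cat >> h.py <<'E'
def pushpose(g,off):  # g deg; tool centre off mm out from ear centre
    a=np.radians(g);e=np.array([-21-190*np.sin(a),75-190*np.cos(a)]);o=np.array([-np.cos(a),np.sin(a)])
    return e+off*o, g-90   # yaw rel to aligned (+ about tool z)
def rel(q,yaw,z,s):
    R=s['ee_rot'];y0=-(np.degrees(np.arctan2(R[1,1],R[0,1]))+94.5)
    return [*np.round(R.T@(np.array([*(T+RJ@q),z])-s['tool_pos']),1),round((yaw-y0+180)%360-180,1)]
E
python3 -c "
from h import *;import pickle
c=pickle.load(open('c5.pkl','rb'))
for p,z in(((98.5,223.5),92),((157.5,187.5),48),((278,120),48)):
  j=RJ.T@(onz('wrist',*p,z,c)[:2]-T);d=j-[-21,75];print(np.round(j,1),np.hypot(*d),np.degrees(np.arctan2(-d[0],-d[1])))
print([np.round(RJ.T@(onz('wrist',x/2,y/2,18+h*np.cos(.436)+o*np.sin(.436),c)[:2]-T),1) for x,y,h,o in((598,345,22,8),(598,458,22,8),(655,382,50,0),(660,455,50,0))])
s=bot.observe();q,y=pushpose(64.4,32);print(q,rel(q,y,160,s),rel(q,y,72,s))"
```

```text
[-191.2   -4.1] 187.67192232581232 65.07989852937953
[-143.8   17.9] 135.36912689503856 65.06748834320267
[-22.5  75. ] 1.5055349251367032 88.9672713110765
[array([-5.8, 28. ]), array([ -7.1, -25.7]), array([18.9, 16.4]), array([ 21.2, -15.9])]
[-206.17492398   21.76234857] [np.float64(18.7), np.float64(-218.5), np.float64(5.2), np.float64(-25.9)] [np.float64(18.1), np.float64(-218.7), np.float64(93.2), np.float64(-25.9)]
```

Call:
drive_tool:
  plan: [0,5,-60,0,-8,0,10,-120,0,-16,0,15,-175,0,-26,0,19,-219,0,-26,0,19,-219,0,-26]

```text
clock: 7.9
tool_pos: [584.7, 195.1, 159.7]
ee_rot: [[0.929, 0.369, -0.001], [0.369, -0.929, 0.002], [-0.0, -0.003, -1.0]]
contact_force: [-0.4, -0.0, -0.4]
finger_gap: 0.5
finger_force: 0.0
```

```bash
python3 -c "
from h import *
s=st();print(np.round(s['qpos'],1));q,y=pushpose(65,32);print(rel(q,y,72,s))"
```

```text
t 7.90 jig [-211.8   17.7] z 159.7 yaw 26.17 F [-0.4 -0.  -0.4] gap 0.5 0.0
[  13.1   22.3  -42.4   92.6   15.5   71.2 -100.5]
[np.float64(3.2), np.float64(7.4), np.float64(87.7), np.float64(1.2)]
```

Call:
drive_tool:
  plan: [0,0,0,45,0,0,0,0,80,0,0,0,0,88,0,0,0,0,88,0]

```text
clock: 8.4
tool_pos: [586.2, 189.3, 72.5]
ee_rot: [[0.932, 0.362, -0.0], [0.362, -0.932, -0.001], [-0.001, 0.0, -1.0]]
contact_force: [0.0, 0.1, -0.5]
finger_gap: 0.4
finger_force: 0.0
```

```bash
python3 -c "
from h import *
s=st()
for g in (65,60,54,48,42,36,30,24,18,12):
  q,y=pushpose(g,15);print(g,[float(v) for v in rel(q,y,72,s)])"
```

```text
t 8.40 jig [-206.1   19.7] z 72.5 yaw 25.71 F [ 0.   0.1 -0.5] gap 0.4 0.0
65 [-13.1, 0.9, 0.5, 0.7]
60 [-29.7, 0.2, 0.5, -4.3]
54 [-49.6, 1.1, 0.6, -10.3]
48 [-69.3, 4.2, 0.6, -16.3]
42 [-88.6, 9.3, 0.6, -22.3]
36 [-107.3, 16.3, 0.6, -28.3]
30 [-125.1, 25.3, 0.6, -34.3]
24 [-141.8, 36.1, 0.6, -40.3]
18 [-157.4, 48.6, 0.6, -46.3]
12 [-171.5, 62.7, 0.6, -52.3]
```

Call:
drive_tool:
  plan: [0,-13,1,0,0,0,-30,0,0,-4,0,-50,1,0,-10,0,-69,4,0,-16,0,-89,9,0,-22]

```text
clock: 9.02
tool_pos: [506.3, 149.4, 74.0]
ee_rot: [[0.725, 0.688, 0.003], [0.688, -0.725, -0.0], [0.002, 0.002, -1.0]]
contact_force: [1.2, 0.4, 0.6]
finger_gap: 0.2
finger_force: 0.4
```

```bash
python3 -c "
from h import *
s=st()
for g in (42,36,30,24,18,12):
  q,y=pushpose(g,15);print(g,[float(v) for v in rel(q,y,72,s)])"
```

```text
t 9.03 jig [-160.   -56.8] z 74.0 yaw 47.99 F [1.2 0.4 0.6] gap 0.2 0.3583109889586922
42 [-0.1, 1.0, 2.0, -0.0]
36 [-20.1, 0.5, 2.0, -6.0]
30 [-39.9, 2.0, 2.0, -12.0]
24 [-59.6, 5.6, 1.9, -18.0]
18 [-78.7, 11.3, 1.9, -24.0]
12 [-97.1, 18.9, 1.9, -30.0]
```

Contact made (1.3 N), tracking well.

Call:
drive_tool:
  plan: [0,-20,1,0,-6,0,-40,2,0,-12,0,-59,6,0,-18,0,-78,11,0,-24,0,-97,19,0,-30]

```text
clock: 9.65
tool_pos: [448.6, 68.8, 73.7]
ee_rot: [[0.284, 0.959, 0.003], [0.959, -0.284, -0.002], [-0.001, 0.003, -1.0]]
contact_force: [0.5, 0.2, 0.1]
finger_gap: 0.4
finger_force: 0.3
```

```bash
python3 -c "
from h import *
s=st();print(np.round(s['qpos'],1))
for g in (12,8,4,2,1,0):
  q,y=pushpose(g,15);print(g,[float(v) for v in rel(q,y,72,s)])"
```

```text
t 9.65 jig [ -75.2 -108. ] z 73.7 yaw 78.00 F [0.5 0.2 0.1] gap 0.4 0.3485251619713381
[ 39.1   7.6 -53.1 119.2   7.4  56.3 -34.4]
12 [0.1, 0.3, 1.7, -0.0]
8 [-13.2, -0.3, 1.7, -4.0]
4 [-26.5, 0.0, 1.7, -8.0]
2 [-33.1, 0.5, 1.7, -10.0]
1 [-36.5, 0.9, 1.7, -11.0]
0 [-39.8, 1.3, 1.7, -12.0]
```

Call:
drive_tool:
  plan: [0,-13,0,0,-4,0,-26,0,0,-8,0,-33,0.5,0,-10,0,-38,1,0,-12,0,-40,1,0,-12]

```text
clock: 10.28
tool_pos: [438.9, 33.1, 73.6]
ee_rot: [[0.082, 0.997, 0.004], [0.997, -0.082, 0.002], [0.003, 0.004, -1.0]]
contact_force: [1.8, 10.1, -4.2]
finger_gap: 0.3
finger_force: 4.8
```

Call:
drive_tool:
  plan: [0,-1,0,0,0,0,-1,0,0,0]

```text
clock: 10.52
tool_pos: [438.9, 33.1, 73.6]
ee_rot: [[0.081, 0.997, 0.004], [0.997, -0.081, 0.003], [0.003, 0.004, -1.0]]
contact_force: [2.9, 8.4, -3.6]
finger_gap: 0.3
finger_force: 4.5
```

```bash
python3 -c "
from h import *
s=st();print(np.round(s['qpos'],1))"
```

```text
t 10.53 jig [ -38.8 -114.9] z 73.6 yaw 89.88 F [ 2.9  8.4 -3.6] gap 0.3 4.476387742906809
[ 44.3   5.  -52.9 121.    4.6  55.8 -15.7]
```

Call:
drive_tool:
  plan: [0,-2,0,0,0,0,-4,0,0,0,0,-4,0,0,0]

```text
clock: 10.9
tool_pos: [438.8, 32.9, 73.7]
ee_rot: [[0.079, 0.997, 0.005], [0.997, -0.079, 0.008], [0.009, 0.004, -1.0]]
contact_force: [2.5, 18.0, -4.8]
finger_gap: 0.7
finger_force: 8.8
```

```bash
python3 -c "
from h import *
s=st();b=save('top','t6.png')[:,:,::-1]
v=proj('top',(487,8,48));print(v)
x,y=map(int,v);cv2.imwrite('pics/crop6.png',cv2.resize(b[y-50:y+30,x-50:x+50],(750,600),interpolation=2))"
```

```text
t 10.90 jig [ -38.6 -115. ] z 73.7 yaw 89.97 F [ 2.5 18.  -4.8] gap 0.7 8.8356239721179
[283.82038  242.269425]
```

Call:
drive_tool:
  plan: [0,6,0,0,0,0,12,0,-10,0,0.45,12,0,-60,0,0.45,12,0,-120,0,0.45,-40,0,-120,0]

```text
clock: 11.58
tool_pos: [438.4, -11.9, 198.7]
ee_rot: [[0.075, 0.997, 0.012], [0.997, -0.075, -0.004], [-0.003, 0.012, -1.0]]
contact_force: [-0.0, -1.4, -0.8]
finger_gap: 22.7
finger_force: 0.0
```

Call:
drive_tool:
  plan: [0.45,-50,0,0,0,0.45,-70,0,0,0,0.45,-70,0,0,0]

```text
clock: 11.95
tool_pos: [428.4, -85.6, 193.4]
ee_rot: [[0.087, 0.996, 0.001], [0.996, -0.087, -0.001], [-0.001, 0.001, -1.0]]
contact_force: [1.6, 0.3, 0.6]
finger_gap: 38.3
finger_force: 0.0
```

```bash
python3 -c "
from h import *
import pickle
s=st();c=cam('wrist');a=save('wrist','w6.png')[:,:,::-1];pickle.dump(c,open('c6.pkl','wb'));print(-c[1].T@c[2])
W=lambda q,z:proj('wrist',(*(T+RJ@np.array(q,float)),z),c)
for q,z in(((-21,-115),92),((12,-115),92),((-21,-65),56),((0,0),40)):print(q,np.round(W(q,z)))
hs=cv2.cvtColor(a,cv2.COLOR_BGR2HSV);m=cv2.inRange(hs,(12,120,100),(28,255,255));n,l,q,ce=cv2.connectedComponentsWithStats(m)
print(q[q[:,4]>30])"
```

```text
t 11.95 jig [  80.4 -116.1] z 193.4 yaw 89.53 F [1.6 0.3 0.6] gap 38.3 0.0
[435.22103725  -7.07834029 340.71979965]
(-21, -115) [320.  85.]
(12, -115) [320. 126.]
(-21, -65) [375.  89.]
(0, 0) [435. 114.]
[[     0      0    640    400 248982]
 [   308     77     49     21    751]
 [   374     81      7     15     41]
 [   392     83    111     28   1728]
 [   233    264     10     47    237]
 [   396    264     11     47    258]
 [   336    302     23      4     73]
 [   208    309    290     30   3908]]
```

```bash
python3 -c "
from h import *;import pickle
c=pickle.load(open('c6.pkl','rb'));a=cv2.imread('pics/w6.png')
hs=cv2.cvtColor(a,cv2.COLOR_BGR2HSV)
for y in range(72,142,1): print(y,*[tuple(int(v) for v in hs[y,x]) for x in (316,322)], end=' | ' if y%2 else '\n')
f=lambda u,v,z:np.round(RJ.T@(onz('wrist',u,v,z,c)[:2]-T),1)
print([f(320,y,92) for y in (77,91,118,133)])"
```

```text
72 (114, 15, 231) (106, 91, 149)
73 (113, 25, 221) (106, 92, 150) | 74 (110, 38, 202) (106, 90, 151)
75 (108, 63, 157) (106, 91, 151) | 76 (107, 62, 147) (109, 61, 143)
77 (15, 135, 174) (14, 155, 186) | 78 (19, 173, 244) (18, 175, 243)
79 (22, 163, 251) (21, 163, 251) | 80 (24, 152, 253) (24, 154, 253)
81 (24, 150, 253) (24, 150, 253) | 82 (24, 150, 253) (24, 149, 254)
83 (24, 148, 254) (24, 149, 253) | 84 (25, 146, 254) (24, 149, 253)
85 (25, 145, 253) (24, 151, 253) | 86 (25, 144, 253) (23, 154, 253)
87 (24, 149, 253) (23, 157, 252) | 88 (22, 162, 250) (20, 168, 249)
89 (18, 177, 238) (17, 182, 237) | 90 (16, 189, 204) (15, 189, 205)
91 (15, 193, 140) (15, 191, 140) | 92 (15, 191, 95) (14, 184, 94)
93 (15, 191, 88) (15, 193, 95) | 94 (14, 154, 88) (16, 185, 156)
95 (14, 31, 91) (18, 170, 234) | 96 (105, 86, 143) (14, 78, 127)
97 (106, 91, 151) (107, 82, 140) | 98 (106, 92, 149) (106, 94, 147)
99 (106, 91, 149) (107, 92, 149) | 100 (106, 91, 149) (106, 94, 147)
101 (106, 91, 149) (106, 92, 147) | 102 (106, 92, 149) (106, 91, 148)
103 (106, 92, 147) (106, 93, 145) | 104 (106, 91, 14
[... 732 characters left out ...]
96, 144) (106, 100, 138) | 126 (106, 99, 141) (106, 102, 132)
127 (107, 99, 137) (106, 105, 129) | 128 (106, 101, 131) (106, 110, 121)
129 (106, 112, 112) (107, 113, 104) | 130 (107, 115, 93) (107, 116, 88)
131 (107, 114, 83) (107, 108, 83) | 132 (106, 96, 104) (107, 100, 102)
133 (106, 93, 140) (106, 96, 136) | 134 (106, 93, 143) (106, 99, 137)
135 (106, 93, 142) (106, 98, 135) | 136 (106, 98, 141) (106, 102, 133)
137 (106, 97, 139) (106, 102, 132) | 138 (106, 101, 131) (106, 103, 126)
139 (107, 106, 118) (107, 108, 111) | 140 (107, 115, 93) (106, 113, 95)
141 (105, 100, 89) (106, 96, 111) | [array([ -27.3, -114.8]), array([ -15.9, -114.9]), array([   5.8, -115.1]), array([  17.9, -115.2])]
```

Call:
drive_tool:
  plan: [0.45,-46,29,0,0,0.45,-92,58,0,0,0.45,-138,88,20,0,0.45,-182,116,60,0,0.45,-182,116,60,0]

```text
clock: 12.62
tool_pos: [528.0, -276.3, 128.1]
ee_rot: [[0.086, 0.996, -0.005], [0.996, -0.086, 0.005], [0.005, -0.006, -1.0]]
contact_force: [0.2, 0.5, 0.5]
finger_gap: 39.0
finger_force: 0.0
```

Call:
drive_tool:
  plan: [0.45,0,0,0,0,0.45,0,0,0,0]

```text
clock: 12.88
tool_pos: [530.4, -273.0, 134.7]
ee_rot: [[0.08, 0.997, 0.002], [0.997, -0.08, -0.001], [-0.001, 0.003, -1.0]]
contact_force: [0.5, 0.0, 0.3]
finger_gap: 39.3
finger_force: 0.0
```

```bash
python3 -c "
from h import *
import pickle
s=st();print(np.round(s['qpos'],1),s['tool_pos']);c=cam('wrist');a=save('wrist','w7.png')[:,:,::-1]
hs=cv2.cvtColor(a,cv2.COLOR_BGR2HSV)
m=cv2.inRange(hs,(0,170,120),(6,255,255))+cv2.inRange(hs,(175,170,120),(180,255,255))
n,l,q,ce=cv2.connectedComponentsWithStats(m)
print(np.round(proj('wrist',(528.8,-277,70),c)))
for k in range(1,n):
  if q[k,4]>60: print(q[k],ce[k],np.round(onz('wrist',*ce[k],70,c),1))
print(s['ee_rot'].T@(np.array([528.8,-277,65])-s['tool_pos']))"
```

```text
t 12.88 jig [259.1   0.3] z 134.7 yaw 89.94 F [0.5 0.  0.3] gap 39.3 0.0
[ 55.5  19.7 -37.   97.3  12.8  67.1  10.6] [ 530.39968838 -272.95764174  134.65394279]
[318. 228.]
[303 210  29  33 623] [316.78651685 226.75120385] [ 528.3 -275.8   70. ]
[ 286  240   37   35 1053] [301.45204179 259.15384615] [ 514.4 -301.4   70. ]
[-4.07062898 -1.45022564 69.65556858]
```

```bash
python3 -c "
from h import *;import pickle
c1=pickle.load(open('c1.pkl','rb'));c2=pickle.load(open('c2.pkl','rb'))[0]
for z in(0,60,120): print(z,*[np.round(p[:2]) for p in(onz('wrist',330,58,z,c1),onz('wrist',505,80,z,c2),onz('top',386,205,z),onz('top',372,135,z),onz('side',328,325,z),onz('side',330,220,z))])"
```

```text
0 [ 597. -259.] [ 596. -259.] [ 603. -276.] [ 808. -234.] [ 607. -417.] [593. -99.]
60 [ 586. -257.] [ 589. -219.] [ 595. -266.] [ 789. -225.] [ 608. -455.] [ 596. -163.]
120 [ 576. -255.] [ 582. -178.] [ 587. -255.] [ 771. -217.] [ 610. -493.] [ 598. -226.]
```

Call:
drive_tool:
  plan: [0.45,-3,-1,0,-10,0.45,-3,-1,0,-20,0.45,-3,-1,0,-30,0.45,-3,-1,0,-40,0.45,-3,-1,0,-50]

```text
clock: 13.55
tool_pos: [528.4, -277.2, 134.3]
ee_rot: [[-0.715, 0.699, 0.002], [0.699, 0.715, -0.003], [-0.003, -0.001, -1.0]]
contact_force: [0.3, 0.7, -0.1]
finger_gap: 39.2
finger_force: 0.0
```

Call:
drive_tool:
  plan: [0.45,0,0,0,-10,0.45,0,0,0,-20,0.45,0,0,0,-24,0.45,0,0,0,-24,0.45,0,0,0,-24]

```text
clock: 14.18
tool_pos: [528.2, -277.6, 133.4]
ee_rot: [[-0.935, 0.355, 0.001], [0.355, 0.935, -0.002], [-0.001, -0.001, -1.0]]
contact_force: [0.9, -0.3, -0.3]
finger_gap: 38.9
finger_force: 0.0
```

```bash
python3 -c "
from h import *
s=st();print(np.round(s['qpos'],1),s['tool_pos']);c=cam('wrist');a=save('wrist','w8.png')[:,:,::-1];print(-c[1].T@c[2])
hs=cv2.cvtColor(a,cv2.COLOR_BGR2HSV)
m=cv2.inRange(hs,(0,170,120),(6,255,255))+cv2.inRange(hs,(175,170,120),(180,255,255))
n,l,q,ce=cv2.connectedComponentsWithStats(m)
print(np.round(proj('wrist',(528.8,-277,70),c)))
for k in range(1,n):
  if q[k,4]>60: print(q[k],ce[k],np.round(onz('wrist',*ce[k],70,c),1))
print(s['ee_rot'].T@(np.array([528.6,-276.4,66])-s['tool_pos']))"
```

```text
t 14.18 jig [263.9  -1.5] z 133.4 yaw 163.73 F [ 0.9 -0.3 -0.3] gap 38.9 0.0
[ 65.3  23.2 -49.4  97.   18.9  68.4  80.4] [ 528.22564711 -277.61170616  133.44476953]
[ 454.56751445 -249.61270834  280.70703337]
[321. 224.]
[ 244  186   49   48 1688] [268.22334123 209.38921801] [ 505.  -308.5   70. ]
[306 205  29  34 732] [320.36338798 221.94672131] [ 527.2 -276.7   70. ]
[ 0.16448859  1.34456701 67.44309003]
```

```bash
python3 -c "
from h import *
c=cam('wrist')
for z in(60,90,120): print(proj('wrist',(546,-390,z),c))
a=cv2.imread('pics/w8.png');cv2.imwrite('pics/crop8.png',cv2.resize(a[130:290,200:400],(750,600),interpolation=2))"
```

```text
[205.62189571 279.62984517]
[193.82143373 298.53981565]
[179.9476399  321.26200447]
```

View pics/crop8.png

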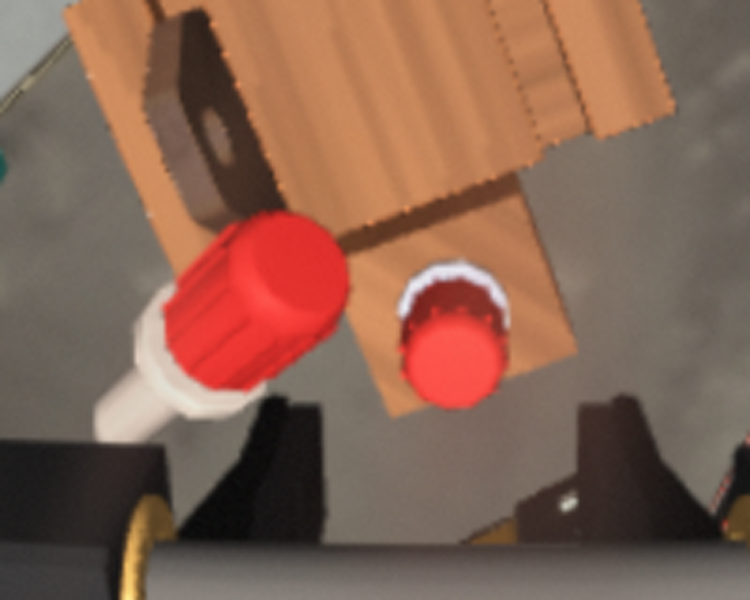

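```bash
python3 -c "
from h import *
c=cam('wrist');s=bot.observe()
p=onz('wrist',200+457/3.75,130+362/3.75,78,c);q=onz('wrist',200+454/3.75,130+318/3.75,47,c);print(p,q)
print(s['ee_rot'].T@(np.array([*p[:2],69])-s['tool_pos']))"
```

```text
[ 527.89753851 -275.96262852   78.        ] [ 529.52976603 -277.03949604   47.        ]
[ 0.91466828  1.63652638 64.24069262]
```

Call:
drive_tool:
  plan: [0.31,0,1,0,0,0.31,0,1,30,0,0.31,0,1,50,0,0.31,0,1,60,0,0.31,0,1,64,0]

```text
clock: 14.85
tool_pos: [528.4, -276.6, 68.1]
ee_rot: [[-0.935, 0.354, -0.0], [0.354, 0.935, 0.001], [0.001, 0.001, -1.0]]
contact_force: [0.4, 1.0, 0.3]
finger_gap: 27.1
finger_force: 0.3
```

```bash
python3 -c "
from h import *
s=st();print(s['tool_pos'],np.round(s['ee_rot'],3))"
```

```text
t 14.85 jig [262.9  -1.4] z 68.1 yaw 163.77 F [0.4 1.  0.3] gap 27.1 0.2637546489131637
[ 528.40680537 -276.56817281   68.1059854 ] [[-0.935  0.354 -0.   ]
 [ 0.354  0.935  0.001]
 [ 0.001  0.001 -1.   ]]
```

Call:
drive_tool:
  plan: [0,0,0,0,0,0,0,0,0,0,0,0,0,0,0,0,0,0,0,0]

```text
clock: 15.35
tool_pos: [528.7, -277.2, 69.1]
ee_rot: [[-0.935, 0.354, 0.001], [0.354, 0.935, -0.001], [-0.001, -0.0, -1.0]]
contact_force: [-0.9, -0.8, 1.7]
finger_gap: 19.3
finger_force: 30.0
```

Call:
drive_tool:
  plan: [0,0,0,-50,0,0,0,0,-100,0,0,28,51,-110,-4,0,56,102,-110,-8,0,84,153,-110,-12]

```text
clock: 15.98
tool_pos: [503.7, -102.3, 178.8]
ee_rot: [[-0.989, 0.15, 0.001], [0.15, 0.989, -0.001], [-0.001, -0.001, -1.0]]
contact_force: [0.3, 1.2, -0.4]
finger_gap: 19.2
finger_force: 30.0
```

```bash
python3 -c "
from h import *
s=st();print(s['tool_pos'],np.round(s['qpos'],1));q=np.array([-21,-65.]);print(rel(q,180,150,s))"
```

```text
t 15.97 jig [ 91.1 -39.7] z 178.8 yaw 175.89 F [ 0.3  1.2 -0.4] gap 19.2 29.99942683149129
[ 503.70511523 -102.33815558  178.82269652] [ 64.   10.1 -60.  105.1   9.4  70.   82.6]
[np.float64(33.3), np.float64(110.0), np.float64(28.7), np.float64(-4.1)]
```

Call:
drive_tool:
  plan: [0,16,54,0,-4,0,32,107,0,-4,0,32,107,20,-4,0,32,107,30,-4,0,32,107,30,-4]

```text
clock: 16.6
tool_pos: [488.0, 5.1, 147.5]
ee_rot: [[-0.996, 0.085, -0.002], [0.085, 0.996, 0.001], [0.002, 0.001, -1.0]]
contact_force: [-1.2, -0.8, -1.0]
finger_gap: 18.8
finger_force: 30.0
```

Call:
drive_tool:
  plan: [0,0,0,0,0,0,0,0,0,0]

```text
clock: 16.85
tool_pos: [489.0, 5.9, 148.9]
ee_rot: [[-0.996, 0.084, 0.001], [0.084, 0.996, 0.0], [-0.001, 0.0, -1.0]]
contact_force: [-0.7, 0.1, -0.5]
finger_gap: 19.0
finger_force: 30.0
```

```bash
python3 -c "
from h import *
import pickle
s=st();q=np.array([-21,-65.]);print(rel(q,180,128,s));c=cam('wrist');a=save('wrist','w9.png')[:,:,::-1];pickle.dump((c,s),open('c9.pkl','wb'))
print(-c[1].T@c[2])
for z in(56,):print(proj('wrist',(*(T+RJ@q),z),c), proj('wrist',(*s['tool_pos'][:2],s['tool_pos'][2]-67),c),proj('wrist',(*s['tool_pos'][:2],s['tool_pos'][2]-25),c))
hs=cv2.cvtColor(a,cv2.COLOR_BGR2HSV)
cv2.imwrite('pics/c9.png',a)
m=cv2.inRange(hs,(95,0,0),(125,255,70));
q=proj('wrist',(*(T+RJ@q),56),c).astype(int);sub=hs[q[1]-18:q[1]+19:2,q[0]-24:q[0]+25:2,2];print('\n'.join(' '.join('%3d'%v for v in r) for r in sub));print(q)"
```

```text
t 16.85 jig [-15.6 -62.8] z 148.9 yaw 179.69 F [-0.7  0.1 -0.5] gap 19.0 29.999862355180085
[np.float64(2.3), np.float64(5.4), np.float64(20.9), np.float64(-0.3)]
[410.58296743  12.33476358 296.21798923]
[326.12117031 208.30002591] [319.561694   221.87099096] [319.62880275 245.56595216]
104 106  93 118 124 124 124 124 123 125 123 124 123 123 124 122 123 124 124 123 122 123 124 136 139
134 134 122 127 132 131 131 131 131 132 130 131 130 129 132 129 130 129 129 130 130 130 131 135 136
132 133 120 126 128 129 130 129 128 129 128 128 129 130 129 128 128 129 128 129 128 129 131 135 136
131 132 121 127 129 128 130 131 129 129 129 128 127 126 127 129 129 129 129 128 128 127 128 136 137
131 132 120 127 128 130 129 128 128 127 123 110 110 108 110 118 126 128 126 127 127 128 130 135 135
129 129 120 125 129 128 127 127 125 107  93 113 130 126 109  85 106 128 125 126 127 126 129 134 135
128 127 120 125 127 129 128 125 110  79  62  77  85  79  69  64  81 111 125 127 127 126 127 134 136
129 128 120 123 127 127 126 122  90  76  65  62  61  62  65  73 101  87 119 126 127 127 127 134 135
126 127 120 
[... 397 characters left out ...]
17  97 123 122 122 123 114  90  67  68  79  74  66  71  91 104 120 123 121 122 125 134 132
123 122 117  99 123 123 122 122 120 107  95  80  77  78  85  94 106 120 121 122 121 121 124 132 132
121 122 117  98 122 121 122 121 120 120 116 104 106 103 108 115 119 120 120 121 120 122 124 130 131
119 119 113  98 121 122 121 108 102 104 104 114 120 119 119 120 119 121 119 119 120 120 124 129 131
118 120 113  97 120 117 101 109 112 111 112 108 111 120 120 119 118 118 119 119 117 119 122 130 129
117 119 113  97 118 104 103 109 113 113 114 112 106 111 119 119 117 117 118 117 118 117 122 129 129
 93  92  93 101 109  96 106 115 114 115 116 113 110 142 160 158 134 120 122 120 120 122 124 130 131
[326 208]
```

Call:
drive_tool:
  plan: [0,2.7,6.1,0,0,0,2.7,6.1,10,0,0,2.7,6.1,19,0,0,2.7,6.1,19,0,0,2.7,6.1,19,0]

```text
clock: 17.52
tool_pos: [486.4, 12.9, 129.4]
ee_rot: [[-0.997, 0.082, -0.0], [0.082, 0.997, 0.0], [0.0, 0.0, -1.0]]
contact_force: [-0.6, -0.5, -1.2]
finger_gap: 19.5
finger_force: 30.0
```

```bash
python3 -c "
from h import *
import pickle
s=st();q=np.array([-21,-65.]);print(rel(q,180,81,s));c=cam('wrist');a=save('wrist','w10.png')[:,:,::-1]
pickle.dump((c,s),open('c10.pkl','wb'))
print(proj('wrist',(*(T+RJ@q),56),c),[proj('wrist',(*s['tool_pos'][:2],s['tool_pos'][2]-h),c).round(1) for h in(67,57,40)])
hs=cv2.cvtColor(a,cv2.COLOR_BGR2HSV)
q=proj('wrist',(*(T+RJ@q),56),c).astype(int);sub=hs[q[1]-14:q[1]+35:2,q[0]-24:q[0]+25:2,2];print('\n'.join(' '.join('%3d'%v for v in r) for r in sub));print(q)"
```

```text
t 17.52 jig [-22.4 -65.9] z 129.4 yaw 179.77 F [-0.6 -0.5 -1.2] gap 19.5 29.999937443062663
[np.float64(-1.0), np.float64(-1.4), np.float64(48.4), np.float64(-0.2)]
[317.74164049 220.20860699] [array([319.5, 221.9]), array([319.6, 226.8]), array([319.6, 236.1])]
130 127 103 126 125 125 124 126 123 125 126 124 126 125 125 124 124 125 125 124 124 125 125 125 134
127 124 105 125 126 126 125 125 125 125 126 123 122 125 123 122 124 124 122 124 125 124 125 127 133
127 124  99 123 125 125 126 125 123 122 110  92  94 102  90  95 112 123 122 123 124 123 123 125 133
127 124 101 122 125 124 123 123 120  96  66  54  59  63  61  60  78 101 122 122 124 123 124 124 134
125 125 102 123 125 123 123 123 101  72  63  54  56  57  59  62  70  80 108 123 123 123 124 125 132
123 125 103 122 123 123 123 118  85 123  89  77  68  65  72  76  96 108  93 119 121 122 122 123 131
124 123 103 121 122 122 121 109  72 153 123 109  95  83  97 118 118 135  81 116 122 121 121 122 133
123 123 106 122 121 121 121 108  71 169 170 121 117 117 117 118 155 136  80 116 121 121 121 121 132
121 122 104 118 121 123 123 115  79  
[... 972 characters left out ...]
33  35  39 163 174 122 115 117 119 124 125 125 120 123 126 125 124 123 197 217  90  62  60
 26  32  34  36  39 156 146 115 115 116 120 124 124 127 120 123 127 126 125 122 143 187  86  61  61
 27  34  34  38  38 142 128 115 114 117 119 124 126 126 121 122 128 125 124 122 121 120  71  63  62
 29  33  34  38  41  81 113 114 117 117 121 125 127 127 122 125 127 126 125 119 123 113  67  62  62
 30  35  35  37  41  77 114 116 119 134 171 125 127 127 145 206 137 128 126 117 122 118  70  61  62
 33  34  37  39  40  92 115 117 119 171 191 140 143 148 156 164 136 130 127 121 125 117  80  63  64
 34  35  37  40  43  96 120 117 124 158 191 194 198 201 203 203 189 166 139 166 189 122  87  64  63
[317 220]
```

Call:
drive_tool:
  plan: [0,-0.5,-0.2,0,0,0,-0.5,-0.2,5,0,0,-0.5,-0.2,10,0,0,-0.5,-0.2,15,0,0,-0.5,-0.2,15,0]

```text
clock: 18.2
tool_pos: [486.4, 12.6, 114.0]
ee_rot: [[-0.997, 0.082, -0.001], [0.082, 0.997, 0.0], [0.001, 0.0, -1.0]]
contact_force: [-0.5, 0.1, -0.8]
finger_gap: 19.1
finger_force: 30.0
```

```bash
python3 -c "
from h import *
st()"
```

```text
t 18.20 jig [-22.1 -65.9] z 114.0 yaw 179.78 F [-0.5  0.1 -0.8] gap 19.1 29.99991105403751
```

Call:
drive_tool:
  plan: [0,0,0,5,0,0,0,0,10,0,0,0,0,15,0,0,0,0,18,0,0,0,0,18,0]

```text
clock: 18.82
tool_pos: [486.7, 12.6, 96.3]
ee_rot: [[-0.997, 0.082, -0.001], [0.082, 0.997, 0.0], [0.001, 0.0, -1.0]]
contact_force: [0.2, 0.5, -0.5]
finger_gap: 18.9
finger_force: 30.0
```

```bash
python3 -c "
from h import *
st()"
```

```text
t 18.82 jig [-22.1 -65.6] z 96.3 yaw 179.77 F [ 0.2  0.5 -0.5] gap 18.9 29.99994851415977
```

Call:
drive_tool:
  plan: [0,0,0,5,0,0,0,0,9,0,0,0,0,13,0,0,0,0,16,0,0,0,0,17,0]

```text
clock: 19.45
tool_pos: [487.1, 12.5, 80.9]
ee_rot: [[-0.997, 0.083, -0.001], [0.083, 0.997, -0.001], [0.001, -0.001, -1.0]]
contact_force: [-6.8, -1.1, 20.0]
finger_gap: 19.0
finger_force: 30.0
```

```bash
python3 -c "
from h import *
st()"
```

```text
t 19.45 jig [-22.1 -65.2] z 80.9 yaw 179.76 F [-6.8 -1.1 20. ] gap 19.0 30.00343700638041
```

Call:
drive_tool:
  plan: [0.35,0,0,-1,0,0.35,0,0,-1,0,0.35,0,0,-1,0,0.4,0,0,-20,0,0.86,0,0,-55,0]

```text
clock: 20.08
tool_pos: [486.1, 12.8, 135.1]
ee_rot: [[-0.997, 0.082, -0.002], [0.082, 0.997, 0.001], [0.002, 0.001, -1.0]]
contact_force: [0.8, -1.0, 0.6]
finger_gap: 38.5
finger_force: 0.0
```

Call:
drive_tool:
  plan: [0.86,20,-8,0,0,0.86,50,-17,0,0,0.86,50,-17,0,0,0.86,50,-17,0,0,0.86,50,-17,0,0]

```text
clock: 20.7
tool_pos: [436.5, 0.3, 134.9]
ee_rot: [[-0.997, 0.082, 0.001], [0.082, 0.997, 0.002], [-0.001, 0.002, -1.0]]
contact_force: [0.5, -0.2, 0.4]
finger_gap: 74.3
finger_force: 0.0
```

```bash
python3 -c "
from h import *
s=st();print(s['tool_pos'],rel(np.array([-4.5,-115.]),180,73,s))
c=cam('wrist');a=save('wrist','w11.png')[:,:,::-1];t=save('top','t11.png')[:,:,::-1]
for n,im in(('wrist',a),('top',t),('side',save('side','s11.png')[:,:,::-1])):
  hs=cv2.cvtColor(im,cv2.COLOR_BGR2HSV);m=cv2.inRange(hs,(0,170,120),(6,255,255))+cv2.inRange(hs,(175,170,120),(180,255,255))
  k,l,q,ce=cv2.connectedComponentsWithStats(m)
  print(n,proj(n,(*(T+RJ@np.array([-21,-65])),76),c if n=='wrist' else None),[(q[i].tolist(),ce[i].round(1).tolist()) for i in range(1,k) if q[i,4]>25])"
```

```text
t 20.70 jig [  -5.9 -114.7] z 134.9 yaw 179.81 F [ 0.5 -0.2  0.4] gap 74.3 0.0
[4.36532531e+02 3.02763378e-01 1.34908206e+02] [np.float64(0.3), np.float64(-1.5), np.float64(61.9), np.float64(-0.2)]
wrist [339.15688965 285.13123489] [([297, 58, 110, 20, 176], [352.9, 63.4]), ([293, 103, 39, 10, 46], [311.8, 107.8]), ([2, 326, 9, 13, 49], [6.1, 332.0])]
top [281.69282191 241.84204824] [([396, 231, 16, 13, 154], [403.1, 236.9])]
side [294.48192917 170.72394294] [([292, 166, 6, 9, 37], [294.3, 169.9]), ([282, 261, 14, 18, 70], [289.9, 270.8])]
```

Call:
drive_tool:
  plan: [0.86,0,-1.5,20,0,0.86,0,-1.5,40,0,0.86,0,-1.5,55,0,0.86,0,-1.5,62,0,0.86,0,-1.5,62,0]

```text
clock: 21.48
tool_pos: [435.4, -1.2, 72.3]
ee_rot: [[-0.997, 0.082, -0.001], [0.082, 0.997, 0.002], [0.001, 0.001, -1.0]]
contact_force: [-0.8, -0.1, 0.3]
finger_gap: 74.8
finger_force: 0.0
```

Call:
drive_tool:
  plan: [0.6,0,0,0,0,0.5,0,0,0,0,0.4,0,0,0,0,0.2,0,0,0,0,0,0,0,0,0]

```text
clock: 22.1
tool_pos: [435.8, -0.5, 72.7]
ee_rot: [[-0.997, 0.082, 0.001], [0.082, 0.997, 0.001], [-0.001, 0.002, -1.0]]
contact_force: [0.2, 4.2, 1.0]
finger_gap: 44.1
finger_force: 30.0
```

Call:
drive_tool:
  plan: [0,0,0,0,0,0,0,0,0,0,0,0,0,0,0,0,0,0,0,0]

```text
clock: 22.6
tool_pos: [435.8, -0.5, 72.7]
ee_rot: [[-0.997, 0.082, 0.001], [0.082, 0.997, 0.002], [-0.0, 0.002, -1.0]]
contact_force: [-0.1, 5.5, 1.4]
finger_gap: 44.3
finger_force: 30.0
```

```bash
python3 -c "
from h import *
s=st();print(s['tool_pos'])"
```

```text
t 22.60 jig [  -5.1 -115.3] z 72.7 yaw 179.80 F [-0.1  5.5  1.4] gap 44.3 29.99191565439105
[435.82415703  -0.46277609  72.7479782 ]
```

```bash
python3 -c "
from workcell import bot
print(bot.job_done())"
```

```text
the job is handed in; nothing more can be done
None
```

I handed the job in at 22.6 s: the ear plate is seated on the rests, the jaw is shut, the pin is home, and the ears are still held squeezed at 30 N with 44.3 mm over their outer faces. I judged the final plate and pin positions from force, gap and pixel measurements because the picture views were used up. The large decoy pin, upright in the first pictures, was later seen toppled beside the rusty plate. I felt no contact with it and don't know why it fell; I left it, and the rusty plate was still in its slot when last seen.

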